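# Release the latched mode key

### The job

One of the four white keys on the ticket validator's front unit is latched down. Tap each of the four lightly (a free key going no more than about halfway down) with the fingertips, one at a time from the robot's left to its right, to feel which one that is; only then press the latched key right down to its stop and let go, so that it springs up level with the others. Press no other key down, and do not shift the card reader head, the coin tray, the pulley or the fuse.

Things in the scene. Friction and masses are not known exactly. Their poses are not given: they have to be found in the camera images.
- case: Front unit of a bus ticket validator lying on its back: flat grey case 160 x 250 x 45 mm (x, y, z), fixed to the bench. Origin at the centre of its underside, z up, y along the key row (towards the robot's left, +-0.35 rad), x away from the robot. The key row lies 25 mm to the -x side of the case centre; the four keys are 48 mm apart.
- seat_a: Seat of one of the four keys. Origin at the centre of the key, on the top face of the case (45 mm above the bench); axes as those of the case. Which seat is in which place of the row varies.
- key_a_top (a point): Centre of the top face of this seat's key: a white cap, 30 mm (x) by 26 mm (y), all four alike. The top stands 14 mm above the case when the key is up, 10 mm when it is latched, 6 mm at the bottom stop; the point moves with the key.
- key_a (a joint): How far this key is pushed down, m: 0 up, 0.004 latched, 0.008 at its bottom stop. A free key begins to give at about 1.2 N, takes 1.45 N more for each mm (about 13 N at the stop) and springs back up. A latched key does not give below about 5 N; pushed right to its stop (10 to 13 N; push to 15 to 18 N to be sure) and let go, it is released and springs up; pushed less far it stays latched.
- seat_b: Seat of one of the four keys. Origin at the centre of the key, on the top face of the case (45 mm above the bench); axes as those of the case. Which seat is in which place of the row varies.
- key_b_top (a point): Centre of the top face of this seat's key: a white cap, 30 mm (x) by 26 mm (y), all four alike. The top stands 14 mm above the case when the key is up, 10 mm when it is latched, 6 mm at the bottom stop; the point moves with the key.
- key_b (a joint): How far this key is pushed down, m: 0 up, 0.004 latched, 0.008 at its bottom stop. A free key begins to give at about 1.2 N, takes 1.45 N more for each mm (about 13 N at the stop) and springs back up. A latched key does not give below about 5 N; pushed right to its stop (10 to 13 N; push to 15 to 18 N to be sure) and let go, it is released and springs up; pushed less far it stays latched.
- seat_c: Seat of one of the four keys. Origin at the centre of the key, on the top face of the case (45 mm above the bench); axes as those of the case. Which seat is in which place of the row varies.
- key_c_top (a point): Centre of the top face of this seat's key: a white cap, 30 mm (x) by 26 mm (y), all four alike. The top stands 14 mm above the case when the key is up, 10 mm when it is latched, 6 mm at the bottom stop; the point moves with the key.
- key_c (a joint): How far this key is pushed down, m: 0 up, 0.004 latched, 0.008 at its bottom stop. A free key begins to give at about 1.2 N, takes 1.45 N more for each mm (about 13 N at the stop) and springs back up. A latched key does not give below about 5 N; pushed right to its stop (10 to 13 N; push to 15 to 18 N to be sure) and let go, it is released and springs up; pushed less far it stays latched.
- seat_d: Seat of one of the four keys. Origin at the centre of the key, on the top face of the case (45 mm above the bench); axes as those of the case. Which seat is in which place of the row varies.
- key_d_top (a point): Centre of the top face of this seat's key: a white cap, 30 mm (x) by 26 mm (y), all four alike. The top stands 14 mm above the case when the key is up, 10 mm when it is latched, 6 mm at the bottom stop; the point moves with the key.
- key_d (a joint): How far this key is pushed down, m: 0 up, 0.004 latched, 0.008 at its bottom stop. A free key begins to give at about 1.2 N, takes 1.45 N more for each mm (about 13 N at the stop) and springs back up. A latched key does not give below about 5 N; pushed right to its stop (10 to 13 N; push to 15 to 18 N to be sure) and let go, it is released and springs up; pushed less far it stays latched.
- reader: Bystander, loose: black card reader head, a block 85 x 60 x 46 mm; origin at the centre of its underside.
- tray: Bystander, loose: blue plastic coin tray 130 x 100 x 30 mm with four compartments; origin at the centre of its underside.
- pulley: Bystander, loose: brass pulley lying flat, 52 mm across, 16 mm high; origin at the centre of its underside.
- fuse: Bystander, loose: white ceramic fuse with brass ends standing upright, 23 mm across, 46 mm high; origin at the centre of its underside.

How it is judged (in metres and radians):
On the way, in this order (a step that is already met when the one before it is completed fails the run):
1. the fingertips tap the first key from the robot's left (over 0.5 N) (((y of seat_a in the frame of case between 0.052 and 0.092 m and contact force between the fingers and seat_a above 0.5 N) or (y of seat_b in the frame of case between 0.052 and 0.092 m and contact force between the fingers and seat_b above 0.5 N) or (y of seat_c in the frame of case between 0.052 and 0.092 m and contact force between the fingers and seat_c above 0.5 N) or (y of seat_d in the frame of case between 0.052 and 0.092 m and contact force between the fingers and seat_d above 0.5 N))), for 0.03 s.
2. the fingertips tap the second key from the robot's left (over 0.5 N) (((y of seat_a in the frame of case between 0.004 and 0.044 m and contact force between the fingers and seat_a above 0.5 N) or (y of seat_b in the frame of case between 0.004 and 0.044 m and contact force between the fingers and seat_b above 0.5 N) or (y of seat_c in the frame of case between 0.004 and 0.044 m and contact force between the fingers and seat_c above 0.5 N) or (y of seat_d in the frame of case between 0.004 and 0.044 m and contact force between the fingers and seat_d above 0.5 N))), for 0.03 s.
3. the fingertips tap the third key from the robot's left (over 0.5 N) (((y of seat_a in the frame of case between -0.044 and -0.004 m and contact force between the fingers and seat_a above 0.5 N) or (y of seat_b in the frame of case between -0.044 and -0.004 m and contact force between the fingers and seat_b above 0.5 N) or (y of seat_c in the frame of case between -0.044 and -0.004 m and contact force between the fingers and seat_c above 0.5 N) or (y of seat_d in the frame of case between -0.044 and -0.004 m and contact force between the fingers and seat_d above 0.5 N))), for 0.03 s.
4. the fingertips tap the fourth key from the robot's left (over 0.5 N) (((y of seat_a in the frame of case between -0.092 and -0.052 m and contact force between the fingers and seat_a above 0.5 N) or (y of seat_b in the frame of case between -0.092 and -0.052 m and contact force between the fingers and seat_b above 0.5 N) or (y of seat_c in the frame of case between -0.092 and -0.052 m and contact force between the fingers and seat_c above 0.5 N) or (y of seat_d in the frame of case between -0.092 and -0.052 m and contact force between the fingers and seat_d above 0.5 N))), for 0.03 s.
5. the latched key, pressed only now, is released and has come up (value of joint key_c below 0.0015 m), for 0.1 s.
At the end, for the whole second after the job is handed in: All four keys are up (each less than 1.5 mm down); the reader head, tray, pulley and fuse are at rest within 15 mm of where they began (value of joint each of key_a, key_b, key_c, key_d below 0.0015 m and linear speed of each of reader, tray, pulley, fuse below 0.02 m/s and distance of each of reader, tray, pulley, fuse from where it was at the start of the episode below 0.015 m); the robot touches nothing.
It fails at once if a free key is pushed down too far (over 5.5 mm) (value of joint any of key_a, key_b, key_d above 0.0055 m).
It fails at once if the black card reader head is shifted (over 15 mm) or lifted (distance of reader from where it was at the start of the episode above 0.015 m).
It fails at once if the blue coin tray is shifted (over 15 mm) or lifted (distance of tray from where it was at the start of the episode above 0.015 m).
It fails at once if the brass pulley is shifted (over 15 mm) or lifted (distance of pulley from where it was at the start of the episode above 0.015 m).
It fails at once if the ceramic fuse is shifted (over 15 mm) or lifted (distance of fuse from where it was at the start of the episode above 0.015 m).
It also fails if it takes over 58 s, if anything falls off the work surface, if the arm or the gripper's body presses on something with over 40 N, if the wrist force passes 120 N, or if a joint passes its speed limit or range.

### The arm

A 6-joint arm with a two-finger parallel gripper is mounted at the origin on the work surface. World frame = base frame: x ahead of the robot, y to its left, z up, the work surface at z = 0. Lengths are in m, angles in degrees, forces in N, time in s.
With the tool pointing down it reaches from about 0.3 to 0.75 m from the base axis. Payload 8.5 kg.
Tool frame: the origin (TCP) lies between the finger pads; the fingertips stand ahead of it and the grasp point (between the pads) lies 8 mm behind it (env.tcp_to_tips is the z of the fingertips in the tool frame, in m); z points along the fingers, x is the direction in which the jaws open and shut, and the axes are right-handed (so a half turn about z gives the same grasp; the last joint's range is limited). The gripper opens to 85 mm and grips with 20 to 120 N. Pads are 22 mm wide; open, the fingers measure 114 mm over their backs; the gripper's body (76 mm by 85 mm) begins 54 mm behind the grasp point. The pads swing forward as they close: fully open they stand 13 mm farther back than shut.
Start: joints at [-76.45, 21.807, 74.336, -0, 83.858, -12.336], TCP at [0.24, -0.495, 0.215] pointing down, gripper open.
Joint ranges: [-178.18, 178.18], [-50.72, 133.34], [12.68, 142.11], [-81.47, 261.47], [9.98, 163.14], [-165.26, 165.26]. Speed limits (degrees/s): [136.94, 136.94, 180, 180, 180, 180].

### API

Orientations are given as a 3x3 rotation matrix whose columns are the frame's x, y, z axes.
In Python, from rig import observe, viewer, env gives the robot as it stands.
- The arm moves only by the tool jog_arm, never from a script. Its arguments are lists of equal length, an entry for each row: "dr": the turn, a rotation vector about the tool's x, y, z in rad, a list of three; "slide": the shift along the tool's x, y, z in m, a list of three; "gripper": the opening, from -1 (shut) to 1 (fully open), so that 0 is half open. In form: {"dr": [[rx, ry, rz], ...], "slide": [[dx, dy, dz], ...], "gripper": [gripper, ...]}. A call has exactly 10 rows; each row shifts and turns the commanded pose from where the row before left it, along the tool's axes as they then stand; what a row does not reach is not made up. A row lasts 1/10 s, in which the tool goes at most 50 mm and 8.59 degrees, less where a joint would pass 70% of its speed; a pose out of reach is approached as far as the arm can. A call is refused whole if a number of a shift passes 0.05 or a number of a turn 0.15, either way. A call with a gripper value outside its range is refused whole. The fingers move at their own pace and stop on an object; "force" is the grip in N (left out, the last holds). Time passes only in rows, so rows that do not move let the fingers close, or fill a call up. It gives the time, the measured TCP pose, the force and the opening at its end, in the units of the state.
- observe(): the state, without advancing time (a new reading comes with each control period).
- viewer.get_image(name): name is "scene" or "top"; returns a dict with "pixels" (384x512x3 uint8, blue, green, red), "camera_matrix" (3x3 intrinsics, pixels), "R" (3x3) and "t" (3): a world point X has camera coordinates R X + t. Camera axes: x right, y down, z forward; pixel columns grow to the right and rows downward; lengths in m; the calibration is good to about 2 mm. A picture is of the moment at which its call begins. There is no depth.
- env.close_job(): hands the job in, once; it reports no verdict.
The state is a dict: "time_s": time; "q": joint angles; "qvel": joint speeds; "joint_efforts": joint torques, N m; "position": TCP position; "tool_rot": TCP orientation; "ft_force": force on the tool from outside, world axes, zero at the start; "wrist_torque": the same for the moment, N m; "grip_width": finger opening in m.
Only numpy, scipy, OpenCV 4.12 (cv2) and the standard library are available. Lean on these libraries where they do the work, as an engineer would, in place of code of your own. Each camera call takes 0.05 s, during which the arm holds its last target.

## Working session

There is one attempt and no reset: what is moved stays moved. The work goes in short steps, Python scripts to look and compute and a tool call to move; the robot and the scene stay as the last step left them, time stands still between calls to the robot, and variables do not carry over. Pictures are saved under pics/ and viewed, and the job is handed in when it is done.

Besides the shell and the picture viewer there is one more tool, called after "Emit:" by a JSON object that holds its "method" and its "body". jog_arm: Moves the arm, as the interface text tells. Its arguments: {"type":"object","properties":{"dr":{"type":"array","items":{"type":"array","items":{"type":"number"}}},"slide":{"type":"array","items":{"type":"array","items":{"type":"number"}}},"gripper":{"type":"array","items":{"type":"number"}},"force":{"type":"number"}},"required":["dr","slide","gripper"]}

```bash
mkdir -p pics; ls; python3 - <<'E'
from rig import observe, viewer, env
import cv2
print(observe(), env.tcp_to_tips)
for n in ("scene","top"):
    d=viewer.get_image(n); cv2.imwrite(f"pics/{n}0.png",d["pixels"]); print(n,d["camera_matrix"],d["R"],d["t"])
    import numpy as np; np.savez(f"{n}.npz",K=d["camera_matrix"],R=d["R"],t=d["t"])
E
```

```text
pics
{'time_s': 0.0, 'q': array([-7.64503118e+01,  2.18431201e+01,  7.43878097e+01,  1.42883861e-03,
        8.38579946e+01, -1.23368639e+01]), 'qvel': array([ 0.02604522, -0.06466377,  0.01638384, -0.04130152, -0.06229793,
        0.01539141]), 'joint_efforts': array([ 4.03765498e-04, -4.48459911e+01, -2.31278747e+01, -2.06890991e-04,
        4.71284642e-03, -2.46546523e-05]), 'position': array([ 0.24003974, -0.494484  ,  0.21387385]), 'tool_rot': array([[ 4.36587967e-01, -8.99661510e-01, -3.39516950e-04],
       [-8.99660305e-01, -4.36587954e-01,  1.51463662e-03],
       [-1.51088928e-03, -3.55822201e-04, -9.99998795e-01]]), 'ft_force': array([-0.52013288,  0.42018271, -0.60532486]), 'wrist_torque': array([ 0.02410185, -0.01585955,  0.02150106]), 'grip_width': 0.08522954414603197} 0.011
scene [[358.35394407   0.         258.35295869]
 [  0.         358.35394407 190.90807703]
 [  0.           0.           1.        ]] [[-0.72173828  0.69192625 -0.01821849]
 [ 0.40076216  0.39627935 -0.82604623]
 [-0.56434346 -0.60349046 -0.56330784]] [ 0.47231521 -0.17491029  1.33518194]
top [[398.62436265   0.         255.23275264]
 [  0.         398.62436265 194.52115728]
 [  0.           0.           1.        ]] [[ 0.01358254 -0.99990052  0.00380413]
 [-0.99724883 -0.01382359 -0.07282639]
 [ 0.07287174 -0.00280449 -0.99733738]] [-0.01944275  0.63049788  1.10188802]
```

View pics/top0.png

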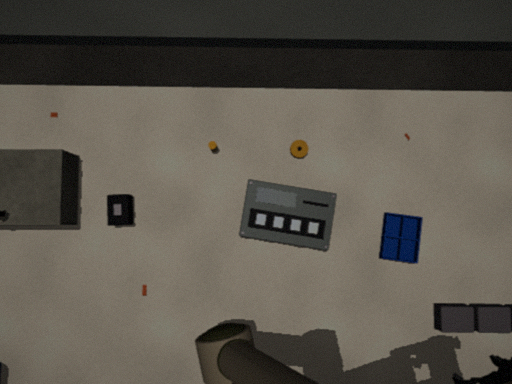

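View pics/scene0.png

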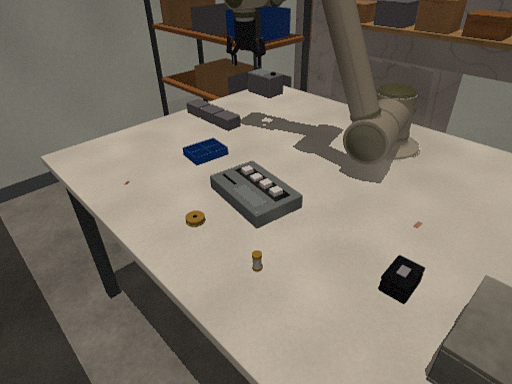

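```bash
python3 - <<'E'
import cv2
im=cv2.imread('pics/top0.png'); cv2.imwrite('pics/topc.png',cv2.resize(im[110:310,150:400],None,fx=3,fy=3,interpolation=cv2.INTER_CUBIC))
E
```

```text
(no output)
```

View pics/topc.png

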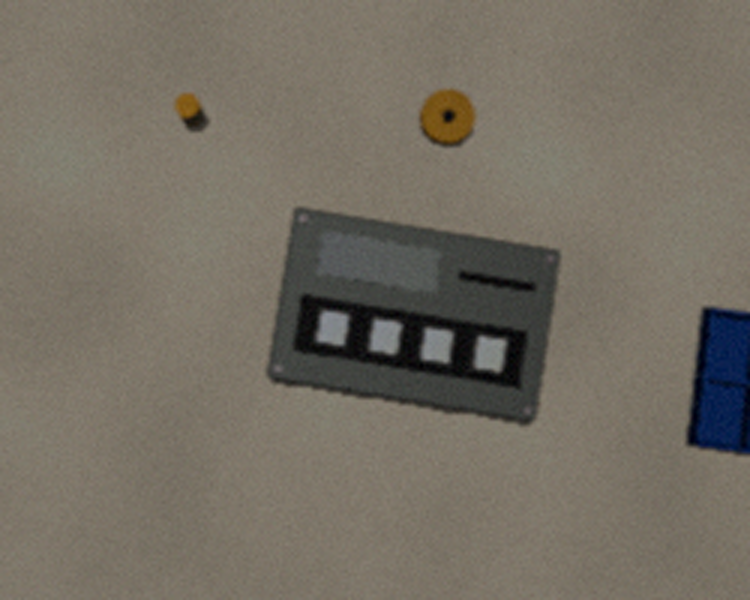

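```bash
cat > h.py <<'E'
import numpy as np
def proj(cam,P):
    d=np.load(f'{cam}.npz'); c=(d['R']@np.atleast_2d(P).T).T+d['t']; q=(d['K']@c.T).T; return q[:,:2]/q[:,2:]
def back(cam,uv,z):
    d=np.load(f'{cam}.npz'); R=d['R'];t=d['t'];o=-R.T@t
    r=R.T@np.linalg.solve(d['K'],[uv[0],uv[1],1]); return o+r*(z-o[2])/r[2]
E
python3 - <<'E'
import cv2,numpy as np
from h import *
im=cv2.imread('pics/top0.png')
g=cv2.cvtColor(im,cv2.COLOR_BGR2GRAY)
m=np.zeros_like(g); m[205:240,245:328]=(g[205:240,245:328]>140)
n,l,s,c=cv2.connectedComponentsWithStats(m)
for i in range(1,n):
    if s[i,4]>20: print(c[i],s[i,4],[back('top',c[i],z).round(4)[:2] for z in (.059,.055)])
E
```

```text
(no output)
```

The crop shows the case, with the four white caps at about full-image pixels (261,219), (278,222), (296,225) and (313,228). The fuse, the pulley and the tray are all clear of it.

```bash
python3 - <<'E'
import cv2,numpy as np
from h import *
im=cv2.imread('pics/top0.png')
g=cv2.cvtColor(im,cv2.COLOR_BGR2GRAY)
print(g[210:235,250:325].max())
b=cv2.resize(g[205:242,245:330],None,fx=8,fy=8,interpolation=cv2.INTER_CUBIC)
n,l,s,c=cv2.connectedComponentsWithStats((b>100).astype(np.uint8))
P=[]
for i in range(1,n):
    if 3000<s[i,4]<20000 :
        uv=(c[i]+.5)/8-.5+[245,205]; print(uv,s[i,4],[back('top',uv,z).round(4)[:2] for z in (.059,.055)]); P.append(back('top',uv,.059)[:2])
P=np.array(P);P=P[np.argsort(-P[:,1])]
print(np.linalg.norm(np.diff(P,axis=0),axis=1)); v=P[0]-P[-1]; print(np.degrees(np.arctan2(-v[0],v[1])),np.linalg.norm(v)/3)
# scene check
print(proj('scene',np.c_[P,[.059]*len(P)]))
im=cv2.imread('pics/scene0.png'); cv2.imwrite('pics/scenec.png',cv2.resize(im[150:230,200:310],None,fx=7,fy=7,interpolation=cv2.INTER_CUBIC))
E
```

```text
140
[260.48490541 218.89747613] 5656 [array([ 0.5618, -0.0259]), array([ 0.5619, -0.0259])]
[277.9881047 221.7210452] 5664 [array([ 0.5548, -0.0736]), array([ 0.5548, -0.0738])]
[295.1944993  224.63721037] 5697 [array([ 0.5475, -0.1204]), array([ 0.5475, -0.1208])]
[312.8239955  227.44525026] 5774 [array([ 0.5406, -0.1683]), array([ 0.5405, -0.1689])]
[0.0481914  0.04740078 0.04845645]
-8.479174296734502 0.04801576911639924
[[275.49365276 187.77527227]
 [265.26440308 180.34679785]
 [255.91990713 173.44567545]
 [246.8060122  166.859196  ]]
```

View pics/scenec.png

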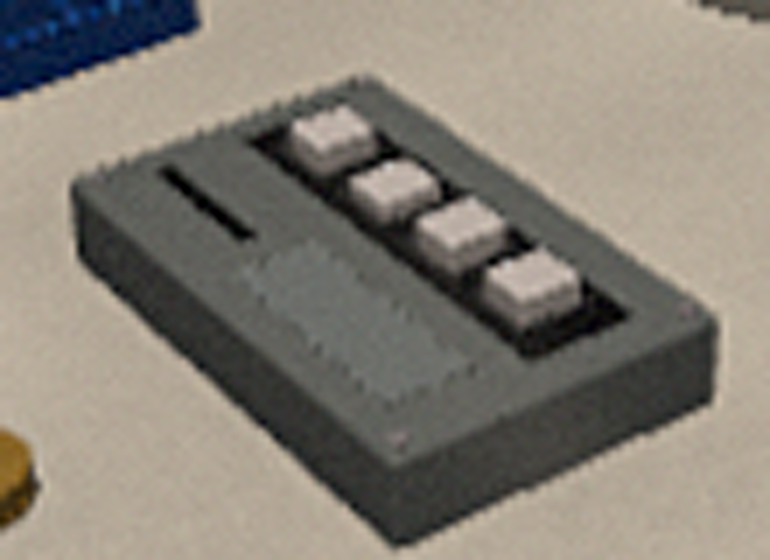

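The scene view matches the top-view key positions: spacing is 48.0 mm and key 1 predicts to crop (528,264). The third key from the left looks lower, but I'll confirm that by touch. First I'll turn the tool so its x lies along the case x, with the fingers shut.

Emit:
{"method": "jog_arm", "body": {"dr": [[0, 0, -0.097], [0, 0, -0.097], [0, 0, -0.097], [0, 0, -0.097], [0, 0, -0.097], [0, 0, -0.097], [0, 0, -0.097], [0, 0, -0.097], [0, 0, -0.097], [0, 0, -0.097]], "slide": [[0, 0, 0], [0, 0, 0], [0, 0, 0], [0, 0, 0], [0, 0, 0], [0, 0, 0], [0, 0, 0], [0, 0, 0], [0, 0, 0], [0, 0, 0]], "gripper": [-1, -1, -1, -1, -1, -1, -1, -1, -1, -1], "force": 30}}

```text
time_s: 1.1
position: [0.2401, -0.4946, 0.2141]
tool_rot: [[0.99, -0.144, -0.0], [-0.144, -0.99, 0.001], [-0.0, -0.001, -1.0]]
ft_force: [0.2, 0.7, -0.1]
grip_width: -0.0
```

Emit:
{"method": "jog_arm", "body": {"dr": [[0, 0, 0], [0, 0, 0], [0, 0, 0], [0, 0, 0], [0, 0, 0], [0, 0, 0], [0, 0, 0], [0, 0, 0], [0, 0, 0], [0, 0, 0]], "slide": [[0.013, -0.026, 0], [0.013, -0.026, 0], [0.013, -0.026, 0], [0.013, -0.026, 0], [0.013, -0.026, 0], [0.013, -0.026, 0], [0.013, -0.026, 0], [0.013, -0.026, 0], [0.013, -0.026, 0], [0.013, -0.026, 0]], "gripper": [-1, -1, -1, -1, -1, -1, -1, -1, -1, -1]}}

```text
time_s: 2.1
position: [0.4077, -0.2558, 0.2143]
tool_rot: [[0.989, -0.149, -0.0], [-0.149, -0.989, 0.0], [-0.0, -0.0, -1.0]]
ft_force: [-0.2, 1.5, 0.5]
grip_width: 0.0002
```

Emit:
{"method": "jog_arm", "body": {"dr": [[0, 0, 0], [0, 0, 0], [0, 0, 0], [0, 0, 0], [0, 0, 0], [0, 0, 0], [0, 0, 0], [0, 0, 0], [0, 0, 0], [0, 0, 0]], "slide": [[0.013, -0.028, 0], [0.013, -0.028, 0], [0.013, -0.028, 0.01], [0.013, -0.028, 0.01], [0.013, -0.028, 0.02], [0.013, -0.028, 0.02], [0.013, -0.028, 0.02], [0.013, -0.028, 0.01], [0.013, -0.028, 0], [0, 0, 0]], "gripper": [-1, -1, -1, -1, -1, -1, -1, -1, -1, -1]}}

```text
time_s: 3.1
position: [0.5613, -0.0225, 0.1237]
tool_rot: [[0.989, -0.145, -0.001], [-0.145, -0.989, 0.001], [-0.001, -0.001, -1.0]]
ft_force: [0.3, -0.9, -0.0]
grip_width: -0.0003
```

```bash
cat > chk.py <<'E'
import sys,numpy as np
from rig import observe
from h import *
P=np.array([[.5618,-.0259],[.5548,-.0736],[.5475,-.1204],[.5406,-.1683]])
s=observe();R=s['tool_rot'];k=int(sys.argv[1])-1
tip=s['position']+R@[0,0,.011]
print('t',s['time_s'],'pos',s['position'].round(4),'tip',tip.round(4),'ft',s['ft_force'].round(2),'grip',round(s['grip_width'],4))
print('yaw',np.degrees(np.arctan2(R[1,0],R[0,0])).round(2),'tilt',R[:,2].round(4),'slide to key (tool)',(R.T@[*(P[k]-tip[:2]),0]).round(4))
E
python3 chk.py 1; python3 - <<'E'
from rig import viewer; import cv2,numpy as np
a=viewer.get_image('scene')['pixels'];b=viewer.get_image('top')['pixels']
r=lambda x:cv2.resize(x,None,fx=4,fy=4,interpolation=cv2.INTER_CUBIC)
cv2.imwrite('pics/s1.png',np.hstack([r(a[100:240,210:305]),r(b[150:290,230:330])]))
E
```

```text
t 3.1 pos [ 0.5613 -0.0225  0.1237] tip [ 0.5613 -0.0225  0.1127] ft [ 0.34 -0.87 -0.04] grip -0.0003
yaw -8.35 tilt [-7.e-04  8.e-04 -1.e+00] slide to key (tool) [ 0.001   0.0033 -0.    ]
```

View pics/s1.png

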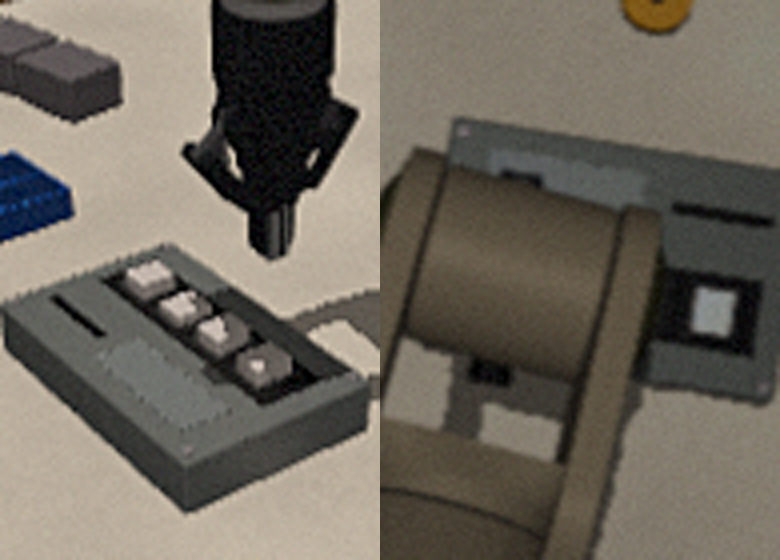

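Emit:
{"method": "jog_arm", "body": {"dr": [[0, 0, 0], [0, 0, 0], [0, 0, 0], [0, 0, 0], [0, 0, 0], [0, 0, 0], [0, 0, 0], [0, 0, 0], [0, 0, 0], [0, 0, 0]], "slide": [[0.001, 0.003, 0.005], [0, 0, 0.01], [0, 0, 0.01], [0, 0, 0.01], [0, 0, 0.005], [0, 0, 0.003], [0, 0, 0], [0, 0, 0], [0, 0, 0], [0, 0, 0]], "gripper": [-1, -1, -1, -1, -1, -1, -1, -1, -1, -1]}}

```text
time_s: 4.2
position: [0.5611, -0.0283, 0.0818]
tool_rot: [[0.989, -0.148, 0.001], [-0.148, -0.989, -0.0], [0.001, 0.0, -1.0]]
ft_force: [-0.3, 0.2, 0.5]
grip_width: -0.0003
```

```bash
python3 chk.py 1; python3 - <<'E'
from h import *
print(proj('scene',[.5613,-.0225,.1127]))
from rig import viewer,observe; import cv2,numpy as np
s=observe(); tip=s['position']+s['tool_rot']@[0,0,.011]
u=proj('scene',tip)[0]; print(u, (u-[235,140])*7)
a=viewer.get_image('scene')['pixels']; print(observe()['ft_force'])
cv2.imwrite('pics/s2.png',cv2.resize(a[140:220,235:335],None,fx=7,fy=7,interpolation=cv2.INTER_CUBIC))
E
```

```text
t 4.2 pos [ 0.5611 -0.0283  0.0818] tip [ 0.5611 -0.0283  0.0708] ft [-0.27  0.17  0.5 ] grip -0.0003
yaw -8.53 tilt [ 6.e-04 -2.e-04 -1.e+00] slide to key (tool) [ 0.0004 -0.0024 -0.    ]
[[276.69855226 171.67734131]]
[275.09375045 183.80033914] [280.65625313 306.60237401]
[ 0.01781016 -0.67693426  0.25601129]
```

View pics/s2.png

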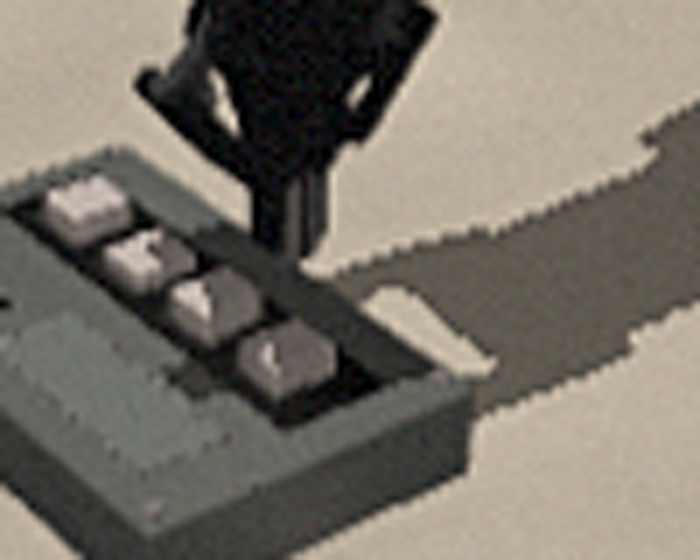

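The fingertip looks higher in the image (about row 250 of the crop) than its predicted 306. I'll check this with an overlay before descending.

```bash
python3 - <<'E'
from h import *
from rig import viewer,observe,env; import cv2,numpy as np
s=observe(); R=s['tool_rot'];p=s['position']; print(env.tcp_to_tips)
im=viewer.get_image('scene')['pixels']; 
def crop(u): return tuple(int(v) for v in ((u-[215,90])*6+3))
b=cv2.resize(im[90:215,215:325],None,fx=6,fy=6,interpolation=cv2.INTER_CUBIC)
b=cv2.convertScaleAbs(b,alpha=1.6,beta=30)
def box(z,hx,hy,col):
    q=[crop(proj('scene',p+R@np.array([sx*hx,sy*hy,z]))[0]) for sx,sy in((1,1),(1,-1),(-1,-1),(-1,1))]
    cv2.polylines(b,[np.array(q)],True,col,1)
box(.011,.0145,.011,(0,255,0)); box(0,.0145,.011,(0,255,255)); box(-.062,.038,.0425,(0,0,255)); box(-.15,.038,.0425,(0,0,255))
# case outline
c=np.array([.5512,-.0971]);a=np.radians(-8.48);X=np.array([np.cos(a),np.sin(a)]);Y=np.array([-X[1],X[0]])
q=[crop(proj('scene',[*(c+.025*X+sx*.08*X+sy*.125*Y),.045])[0]) for sx,sy in((1,1),(1,-1),(-1,-1),(-1,1))]
cv2.polylines(b,[np.array(q)],True,(255,0,0),1)
for k in range(4):
  for z in(.045,.059):
    q=[crop(proj('scene',[*(c+(.072-.048*k)*Y+sx*.015*X+sy*.013*Y),z])[0]) for sx,sy in((1,1),(1,-1),(-1,-1),(-1,1))]
    cv2.polylines(b,[np.array(q)],True,(255,0,255),1)
cv2.imwrite('pics/ov.png',b[-600:])
E
```

```text
0.011
```

View pics/ov.png

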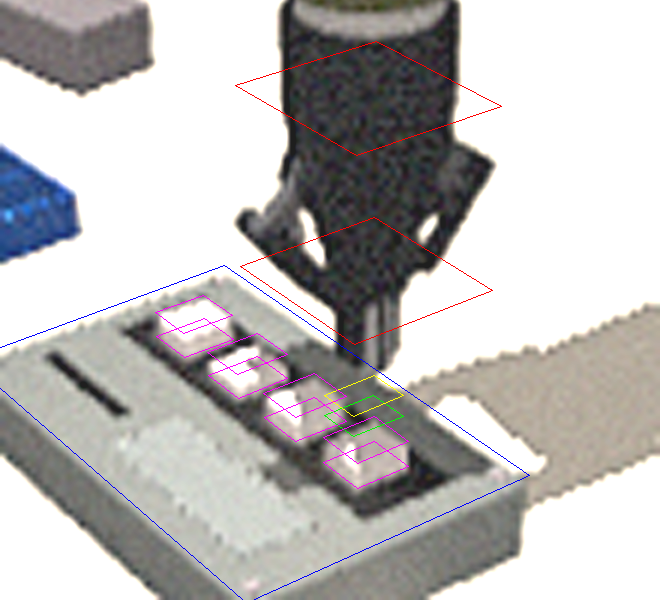

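The overlay matches the case and keys to within a few mm, but the visible tips sit about 7 px above the predicted green square, so they may be about 25 mm higher or displaced sideways. I'll descend in small steps and watch the force.

Emit:
{"method": "jog_arm", "body": {"dr": [[0, 0, 0], [0, 0, 0], [0, 0, 0], [0, 0, 0], [0, 0, 0], [0, 0, 0], [0, 0, 0], [0, 0, 0], [0, 0, 0], [0, 0, 0]], "slide": [[0, -0.002, 0.003], [0, 0, 0.003], [0, 0, 0.002], [0, 0, 0.002], [0, 0, 0.001], [0, 0, 0], [0, 0, 0], [0, 0, 0], [0, 0, 0], [0, 0, 0]], "gripper": [-1, -1, -1, -1, -1, -1, -1, -1, -1, -1]}}

```text
time_s: 5.3
position: [0.5612, -0.0263, 0.0706]
tool_rot: [[0.989, -0.148, 0.0], [-0.148, -0.989, -0.0], [0.0, 0.0, -1.0]]
ft_force: [-0.1, 0.3, 0.5]
grip_width: -0.0003
```

```bash
cat > ov.py <<'E'
import sys
from h import *
from rig import viewer,observe,env; import cv2,numpy as np
s=observe(); R=s['tool_rot'];p=s['position']
F=[]
for i in range(3): im=viewer.get_image('scene')['pixels'];F.append(observe()['ft_force'])
print(np.mean(F,0).round(2),np.array(F)[:,2].round(2))
im=im[130:215,215:325]
b=cv2.resize(im,None,fx=7,fy=7,interpolation=cv2.INTER_CUBIC)
b=cv2.convertScaleAbs(b,alpha=1.6,beta=30)
q=[tuple(int(v) for v in ((proj('scene',p+R@np.array([sx*.0145,sy*.011,.011]))[0]-[215,130])*7+3)) for sx,sy in((1,1),(1,-1),(-1,-1),(-1,1))]
cv2.polylines(b,[np.array(q)],True,(0,255,0),1)
cv2.imwrite(sys.argv[2],b)
E
python3 chk.py 1; python3 ov.py 1 pics/ov2.png
```

```text
t 5.3 pos [ 0.5612 -0.0263  0.0706] tip [ 0.5612 -0.0263  0.0596] ft [-0.09  0.34  0.45] grip -0.0003
yaw -8.54 tilt [ 1.e-04 -0.e+00 -1.e+00] slide to key (tool) [ 0.0005 -0.0004  0.    ]
[-0.05 -0.45  0.17] [ 0.41  0.24 -0.13]
```

View pics/ov2.png

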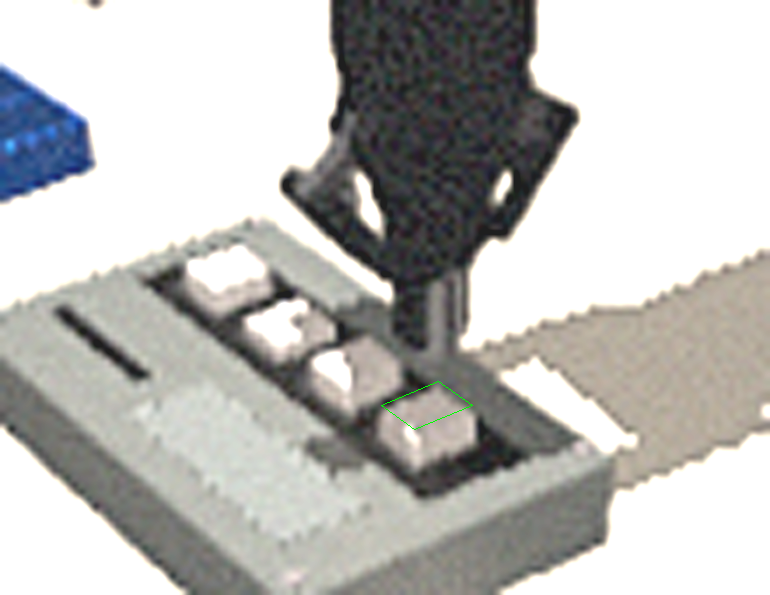

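```bash
python3 - <<'E'
from h import *
for z in(.15,.17,.2,.22): print(z,back('top',(261.25,219.3),z).round(4), 'expected .5613 -.0225')
# scene tip observed pixel now: crop(430,335)->
uv=(215+427/7,130+332/7)
for z in(.06,.07,.08,.085,.09): print(z,back('scene',uv,z).round(4),'exp .5612 -.0263')
from rig import viewer; import cv2
b=viewer.get_image('top')['pixels']
cv2.imwrite('pics/t3.png',cv2.convertScaleAbs(cv2.resize(b[170:260,230:340],None,fx=7,fy=7,interpolation=cv2.INTER_CUBIC),alpha=1.8,beta=20))
E
```

```text
0.15 [ 0.5597 -0.0263  0.15  ] expected .5613 -.0225
0.17 [ 0.5595 -0.0259  0.17  ] expected .5613 -.0225
0.2 [ 0.5592 -0.0253  0.2   ] expected .5613 -.0225
0.22 [ 0.559 -0.025  0.22 ] expected .5613 -.0225
0.06 [ 0.5229 -0.0614  0.06  ] exp .5612 -.0263
0.07 [ 0.5344 -0.0504  0.07  ] exp .5612 -.0263
0.08 [ 0.5459 -0.0395  0.08  ] exp .5612 -.0263
0.085 [ 0.5517 -0.034   0.085 ] exp .5612 -.0263
0.09 [ 0.5575 -0.0285  0.09  ] exp .5612 -.0263
```

View pics/t3.png

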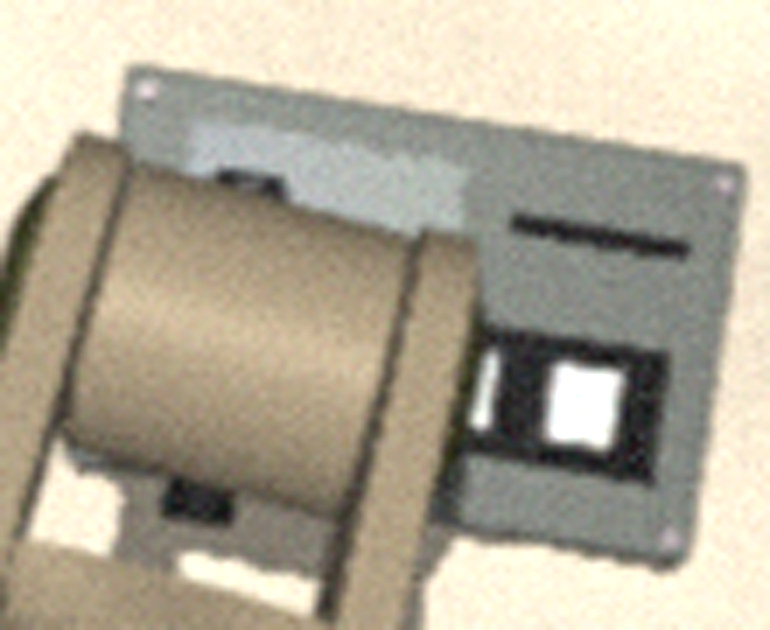

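The top view puts the knuckle midpoint within about 3 mm of the commanded xy. So the difference is in height: the tips seem to be near z = 0.09. I'll descend in small steps with the force as guard.

Emit:
{"method": "jog_arm", "body": {"dr": [[0, 0, 0], [0, 0, 0], [0, 0, 0], [0, 0, 0], [0, 0, 0], [0, 0, 0], [0, 0, 0], [0, 0, 0], [0, 0, 0], [0, 0, 0]], "slide": [[0, 0, 0.001], [0, 0, 0.001], [0, 0, 0.001], [0, 0, 0], [0, 0, 0], [0, 0, 0], [0, 0, 0], [0, 0, 0], [0, 0, 0], [0, 0, 0]], "gripper": [-1, -1, -1, -1, -1, -1, -1, -1, -1, -1]}}

```text
time_s: 6.5
position: [0.5612, -0.0263, 0.0675]
tool_rot: [[0.989, -0.148, -0.0], [-0.148, -0.989, 0.0], [-0.0, -0.0, -1.0]]
ft_force: [-0.2, -0.1, 0.4]
grip_width: 0.0002
```

```bash
python3 chk.py 1; python3 ov.py 1 pics/ov3.png
```

```text
t 6.5 pos [ 0.5612 -0.0263  0.0675] tip [ 0.5612 -0.0263  0.0565] ft [-0.18 -0.1   0.42] grip 0.0002
yaw -8.54 tilt [-0.  0. -1.] slide to key (tool) [ 0.0005 -0.0004 -0.    ]
[0.03 0.04 0.19] [ 1.06 -0.92  0.41]
```

Emit:
{"method": "jog_arm", "body": {"dr": [[0, 0, 0], [0, 0, 0], [0, 0, 0], [0, 0, 0], [0, 0, 0], [0, 0, 0], [0, 0, 0], [0, 0, 0], [0, 0, 0], [0, 0, 0]], "slide": [[0, 0, 0.001], [0, 0, 0.001], [0, 0, 0.001], [0, 0, 0.001], [0, 0, 0], [0, 0, 0], [0, 0, 0], [0, 0, 0], [0, 0, 0], [0, 0, 0]], "gripper": [-1, -1, -1, -1, -1, -1, -1, -1, -1, -1]}}

```text
time_s: 7.65
position: [0.5612, -0.0263, 0.0635]
tool_rot: [[0.989, -0.148, -0.0], [-0.148, -0.989, 0.0], [-0.0, -0.0, -1.0]]
ft_force: [-0.8, -0.6, -0.3]
grip_width: 0.0001
```

```bash
python3 chk.py 1; python3 ov.py 1 pics/ov4.png
```

```text
t 7.65 pos [ 0.5612 -0.0263  0.0635] tip [ 0.5612 -0.0263  0.0525] ft [-0.76 -0.58 -0.26] grip 0.0001
yaw -8.54 tilt [-0.  0. -1.] slide to key (tool) [ 0.0005 -0.0004  0.    ]
[-0.15  0.35 -0.05] [ 0.95 -0.4  -0.69]
```

View pics/ov4.png

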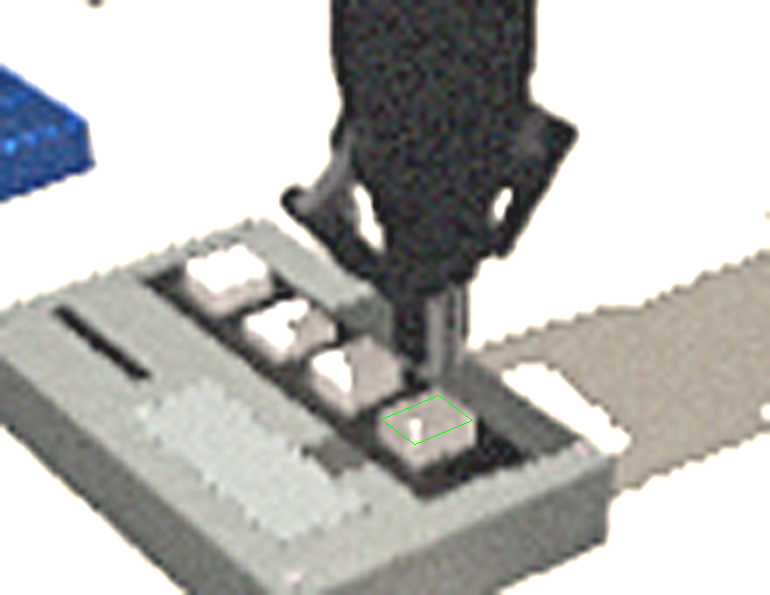

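No contact yet, and the tip is still visibly above key 1 (crop row ~375, where it should end near 440 on contact), so about 25 mm remain. Continuing.

Emit:
{"method": "jog_arm", "body": {"dr": [[0, 0, 0], [0, 0, 0], [0, 0, 0], [0, 0, 0], [0, 0, 0], [0, 0, 0], [0, 0, 0], [0, 0, 0], [0, 0, 0], [0, 0, 0]], "slide": [[0, 0, 0.002], [0, 0, 0.002], [0, 0, 0.002], [0, 0, 0.002], [0, 0, 0.002], [0, 0, 0.002], [0, 0, 0], [0, 0, 0], [0, 0, 0], [0, 0, 0]], "gripper": [-1, -1, -1, -1, -1, -1, -1, -1, -1, -1]}}

```text
time_s: 8.8
position: [0.5613, -0.0263, 0.0516]
tool_rot: [[0.989, -0.148, 0.0], [-0.148, -0.989, -0.0], [0.0, 0.0, -1.0]]
ft_force: [0.1, 0.2, -0.4]
grip_width: -0.0002
```

```bash
python3 chk.py 1; python3 ov.py 1 pics/ov5.png
```

```text
t 8.8 pos [ 0.5613 -0.0263  0.0516] tip [ 0.5613 -0.0263  0.0406] ft [ 0.06  0.23 -0.38] grip -0.0002
yaw -8.54 tilt [ 2.e-04 -0.e+00 -1.e+00] slide to key (tool) [ 0.0005 -0.0004  0.    ]
[ 0.13 -0.27 -0.  ] [-0.09  0.31 -0.23]
```

View pics/ov5.png

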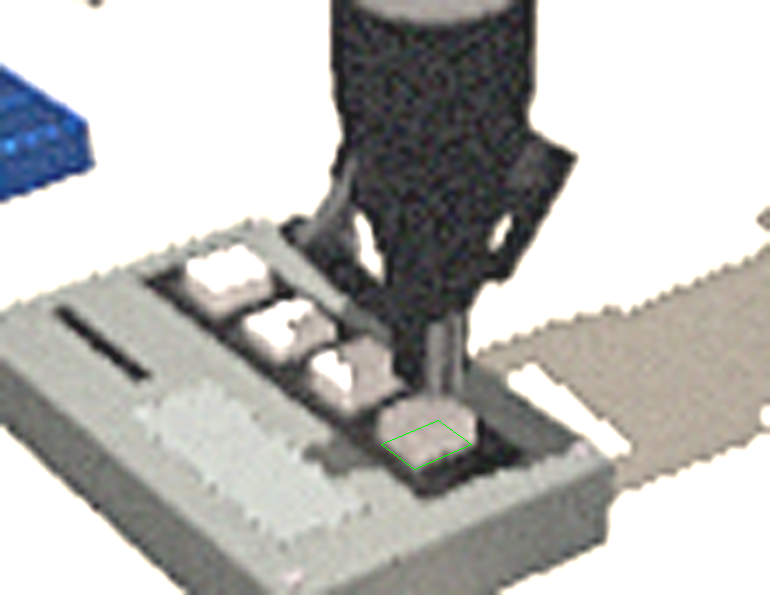

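Emit:
{"method": "jog_arm", "body": {"dr": [[0, 0, 0], [0, 0, 0], [0, 0, 0], [0, 0, 0], [0, 0, 0], [0, 0, 0], [0, 0, 0], [0, 0, 0], [0, 0, 0], [0, 0, 0]], "slide": [[0, 0, 0.002], [0, 0, 0.002], [0, 0, 0.001], [0, 0, 0.001], [0, 0, 0.001], [0, 0, 0.001], [0, 0, 0], [0, 0, 0], [0, 0, 0], [0, 0, 0]], "gripper": [-1, -1, -1, -1, -1, -1, -1, -1, -1, -1]}}

```text
time_s: 9.95
position: [0.5612, -0.0263, 0.0436]
tool_rot: [[0.989, -0.148, 0.0], [-0.148, -0.989, -0.0], [0.0, -0.0, -1.0]]
ft_force: [-0.1, -0.0, 0.5]
grip_width: -0.0002
```

```bash
python3 chk.py 1; python3 ov.py 1 pics/ov6.png
```

```text
t 9.95 pos [ 0.5612 -0.0263  0.0436] tip [ 0.5612 -0.0263  0.0326] ft [-0.14 -0.    0.46] grip -0.0002
yaw -8.54 tilt [ 0. -0. -1.] slide to key (tool) [ 0.0005 -0.0005  0.    ]
[-0.22 -0.11 -0.27] [-0.31 -0.17 -0.33]
```

View pics/ov6.png

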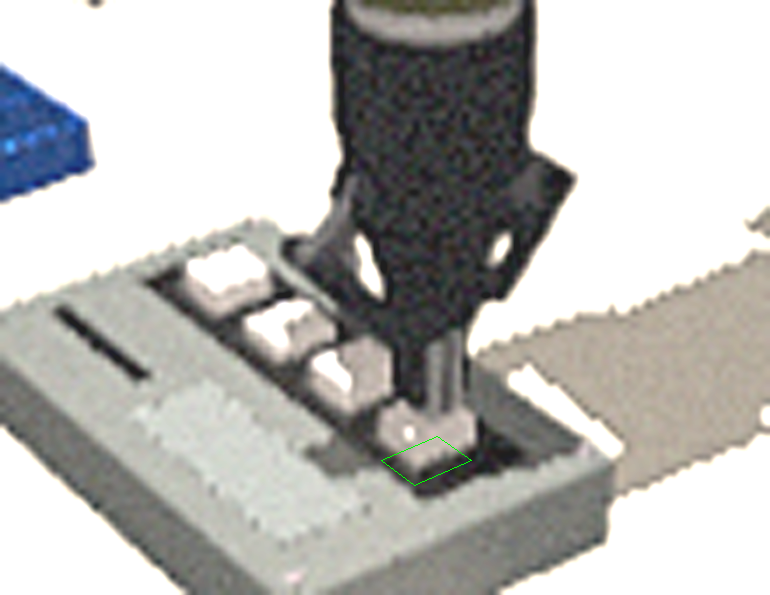

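Emit:
{"method": "jog_arm", "body": {"dr": [[0, 0, 0], [0, 0, 0], [0, 0, 0], [0, 0, 0], [0, 0, 0], [0, 0, 0], [0, 0, 0], [0, 0, 0], [0, 0, 0], [0, 0, 0]], "slide": [[0, 0, 0.001], [0, 0, 0.001], [0, 0, 0.001], [0, 0, 0.001], [0, 0, 0], [0, 0, 0], [0, 0, 0], [0, 0, 0], [0, 0, 0], [0, 0, 0]], "gripper": [-1, -1, -1, -1, -1, -1, -1, -1, -1, -1]}}

```text
time_s: 11.1
position: [0.5613, -0.0263, 0.0396]
tool_rot: [[0.989, -0.148, 0.0], [-0.148, -0.989, -0.0], [0.0, -0.0, -1.0]]
ft_force: [-0.6, 1.0, 4.4]
grip_width: -0.0
```

```bash
python3 chk.py 1; python3 ov.py 1 pics/ov7.png
```

```text
t 11.1 pos [ 0.5613 -0.0263  0.0396] tip [ 0.5613 -0.0263  0.0286] ft [-0.59  0.96  4.43] grip -0.0
yaw -8.54 tilt [ 3.e-04 -0.e+00 -1.e+00] slide to key (tool) [ 0.0004 -0.0005  0.    ]
[-0.55  0.11  5.54] [5.51 5.36 5.74]
```

View pics/ov7.png

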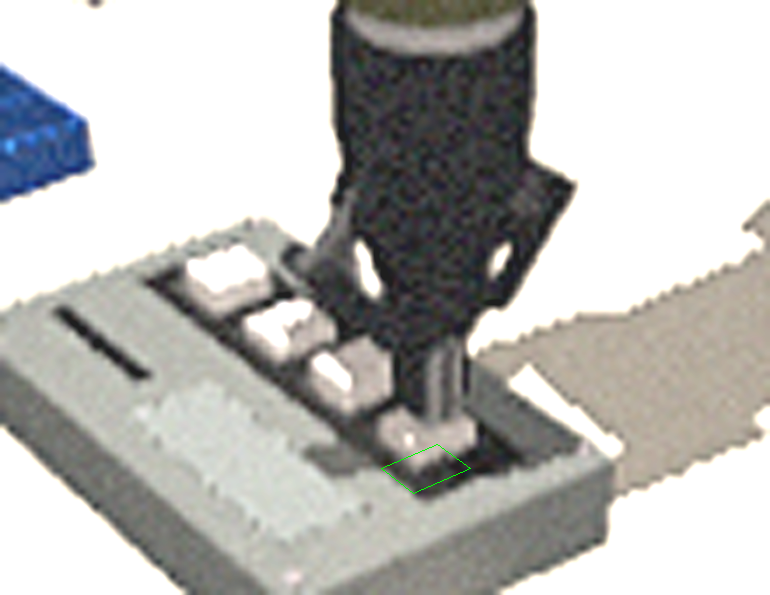

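Contact: Fz ≈ 5.5 N at TCP z = 0.0396, zero at 0.0436. I'll back off 1 mm to read the stiffness and confirm that this key gives.

Emit:
{"method": "jog_arm", "body": {"dr": [[0, 0, 0], [0, 0, 0], [0, 0, 0], [0, 0, 0], [0, 0, 0], [0, 0, 0], [0, 0, 0], [0, 0, 0], [0, 0, 0], [0, 0, 0]], "slide": [[0, 0, -0.001], [0, 0, 0], [0, 0, 0], [0, 0, 0], [0, 0, 0], [0, 0, 0], [0, 0, 0], [0, 0, 0], [0, 0, 0], [0, 0, 0]], "gripper": [-1, -1, -1, -1, -1, -1, -1, -1, -1, -1]}}

```text
time_s: 12.25
position: [0.5613, -0.0263, 0.0405]
tool_rot: [[0.989, -0.148, 0.0], [-0.148, -0.989, -0.0], [0.0, 0.0, -1.0]]
ft_force: [1.0, 0.6, 3.1]
grip_width: -0.0004
```

```bash
python3 chk.py 1; python3 ov.py 1 pics/ov8.png;python3 chk.py 2
```

```text
t 12.25 pos [ 0.5613 -0.0263  0.0405] tip [ 0.5613 -0.0263  0.0295] ft [0.96 0.56 3.13] grip -0.0004
yaw -8.54 tilt [ 1.e-04 -0.e+00 -1.e+00] slide to key (tool) [ 0.0005 -0.0005  0.    ]
[1.18 0.52 3.27] [3.51 3.44 2.85]
t 12.4 pos [ 0.5613 -0.0263  0.0405] tip [ 0.5613 -0.0263  0.0295] ft [1.22 0.84 2.85] grip -0.0002
yaw -8.54 tilt [ 1.e-04 -0.e+00 -1.e+00] slide to key (tool) [0.0006 0.0477 0.    ]
```

Key 1 gives and is free (5.5 N falling to 3.3 N over 1 mm). Its top at rest corresponds to TCP z ≈ 0.042, so a latched key should show contact only at about 0.038. On to key 2.

Emit:
{"method": "jog_arm", "body": {"dr": [[0, 0, 0], [0, 0, 0], [0, 0, 0], [0, 0, 0], [0, 0, 0], [0, 0, 0], [0, 0, 0], [0, 0, 0], [0, 0, 0], [0, 0, 0]], "slide": [[0, 0, -0.005], [0, 0, -0.005], [0, 0, -0.002], [0, 0.008, 0], [0, 0.012, 0], [0, 0.012, 0], [0, 0.01, 0], [0, 0.006, 0], [0, 0, 0], [0, 0, 0]], "gripper": [-1, -1, -1, -1, -1, -1, -1, -1, -1, -1]}}

```text
time_s: 13.4
position: [0.554, -0.0738, 0.0525]
tool_rot: [[0.989, -0.149, -0.0], [-0.149, -0.989, 0.0], [-0.0, -0.0, -1.0]]
ft_force: [0.2, 0.3, -0.1]
grip_width: 0.0003
```

Emit:
{"method": "jog_arm", "body": {"dr": [[0, 0, 0], [0, 0, 0], [0, 0, 0], [0, 0, 0], [0, 0, 0], [0, 0, 0], [0, 0, 0], [0, 0, 0], [0, 0, 0], [0, 0, 0]], "slide": [[0, 0, 0.004], [0, 0, 0.004], [0, 0, 0.002], [0, 0, 0.001], [0, 0, 0.001], [0, 0, 0], [0, 0, 0], [0, 0, 0], [0, 0, 0], [0, 0, 0]], "gripper": [-1, -1, -1, -1, -1, -1, -1, -1, -1, -1]}}

```text
time_s: 14.4
position: [0.5541, -0.0737, 0.0406]
tool_rot: [[0.989, -0.148, 0.0], [-0.148, -0.989, 0.0], [0.0, -0.0, -1.0]]
ft_force: [-0.7, 2.5, 3.4]
grip_width: 0.0003
```

```bash
python3 chk.py 2; python3 ov.py 1 pics/ov9.png
```

```text
t 14.4 pos [ 0.5541 -0.0737  0.0406] tip [ 0.5541 -0.0737  0.0296] ft [-0.74  2.5   3.41] grip 0.0003
yaw -8.54 tilt [ 1.e-04  1.e-04 -1.e+00] slide to key (tool) [ 0.0006 -0.0002  0.    ]
[-0.73  2.47  3.41] [4.18 3.1  2.94]
```

View pics/ov9.png

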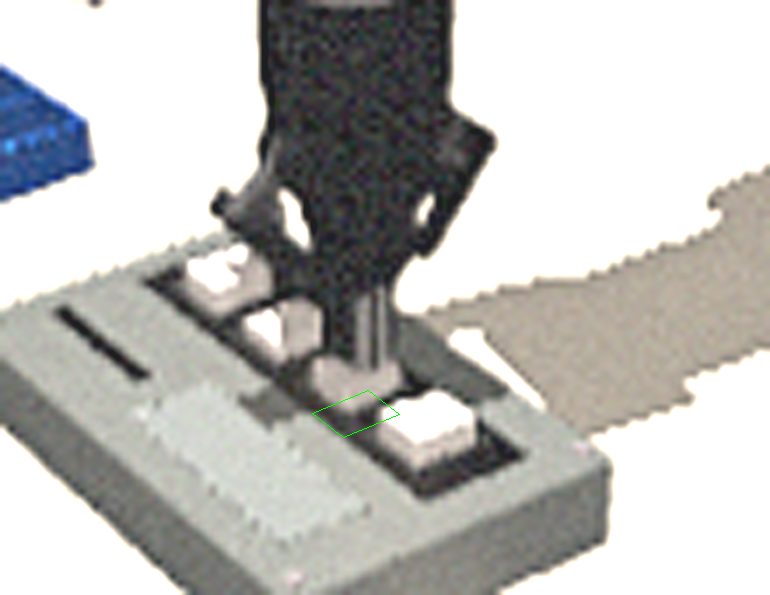

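Key 2 shows 3.4 N at the same height as key 1, so it is up and free. The picture shows key 1 sprung back up and the tip on key 2's cap. Next is key 3.

Emit:
{"method": "jog_arm", "body": {"dr": [[0, 0, 0], [0, 0, 0], [0, 0, 0], [0, 0, 0], [0, 0, 0], [0, 0, 0], [0, 0, 0], [0, 0, 0], [0, 0, 0], [0, 0, 0]], "slide": [[0, 0, -0.005], [0, 0, -0.005], [0, 0, -0.002], [0, 0.008, 0], [0, 0.012, 0], [0, 0.012, 0], [0, 0.01, 0], [0, 0.006, 0], [0, 0, 0], [0, 0, 0]], "gripper": [-1, -1, -1, -1, -1, -1, -1, -1, -1, -1]}}

```text
time_s: 15.55
position: [0.5469, -0.1212, 0.0525]
tool_rot: [[0.989, -0.149, -0.0], [-0.149, -0.989, 0.0], [-0.0, -0.0, -1.0]]
ft_force: [-0.4, 0.2, 0.2]
grip_width: -0.0004
```

Emit:
{"method": "jog_arm", "body": {"dr": [[0, 0, 0], [0, 0, 0], [0, 0, 0], [0, 0, 0], [0, 0, 0], [0, 0, 0], [0, 0, 0], [0, 0, 0], [0, 0, 0], [0, 0, 0]], "slide": [[0, 0, 0.004], [0, 0, 0.004], [0, 0, 0.002], [0, 0, 0.001], [0, 0, 0.001], [0, 0, 0], [0, 0, 0], [0, 0, 0], [0, 0, 0], [0, 0, 0]], "gripper": [-1, -1, -1, -1, -1, -1, -1, -1, -1, -1]}}

```text
time_s: 16.55
position: [0.547, -0.1212, 0.0406]
tool_rot: [[0.989, -0.148, 0.0], [-0.148, -0.989, 0.0], [0.0, -0.0, -1.0]]
ft_force: [0.4, -0.2, 0.6]
grip_width: -0.0001
```

```bash
python3 chk.py 3; python3 ov.py 1 pics/ov10.png
```

```text
t 16.55 pos [ 0.547  -0.1212  0.0406] tip [ 0.547  -0.1212  0.0296] ft [ 0.41 -0.21  0.62] grip -0.0001
yaw -8.54 tilt [ 0.  0. -1.] slide to key (tool) [ 0.0004 -0.0009  0.    ]
[0.08 0.48 0.23] [0.16 0.33 0.21]
```

View pics/ov10.png

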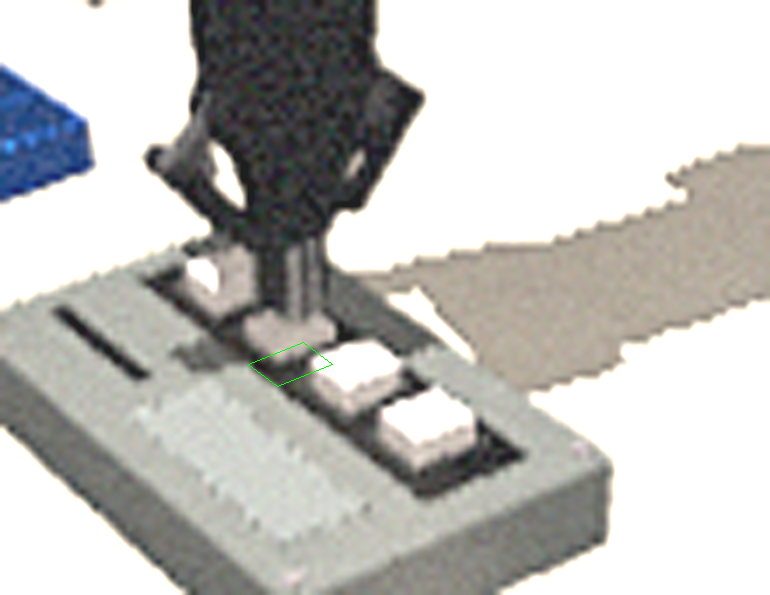

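No force at z = 0.0406 on key 3, so it stands lower. I'll keep creeping down to touch it lightly.

Emit:
{"method": "jog_arm", "body": {"dr": [[0, 0, 0], [0, 0, 0], [0, 0, 0], [0, 0, 0], [0, 0, 0], [0, 0, 0], [0, 0, 0], [0, 0, 0], [0, 0, 0], [0, 0, 0]], "slide": [[0, 0, 0.001], [0, 0, 0.0005], [0, 0, 0.0005], [0, 0, 0.0003], [0, 0, 0], [0, 0, 0], [0, 0, 0], [0, 0, 0], [0, 0, 0], [0, 0, 0]], "gripper": [-1, -1, -1, -1, -1, -1, -1, -1, -1, -1]}}

```text
time_s: 17.7
position: [0.547, -0.1212, 0.0383]
tool_rot: [[0.989, -0.148, 0.0], [-0.148, -0.989, -0.0], [0.0, 0.0, -1.0]]
ft_force: [-2.1, 0.5, 3.8]
grip_width: -0.0004
```

Emit:
{"method": "jog_arm", "body": {"dr": [[0, 0, 0], [0, 0, 0], [0, 0, 0], [0, 0, 0], [0, 0, 0], [0, 0, 0], [0, 0, 0], [0, 0, 0], [0, 0, 0], [0, 0, 0]], "slide": [[0, 0, 0.0003], [0, 0, 0], [0, 0, 0], [0, 0, 0], [0, 0, 0], [0, 0, 0], [0, 0, 0], [0, 0, 0], [0, 0, 0], [0, 0, 0]], "gripper": [-1, -1, -1, -1, -1, -1, -1, -1, -1, -1]}}

```text
time_s: 18.7
position: [0.547, -0.1212, 0.0381]
tool_rot: [[0.989, -0.148, 0.0], [-0.148, -0.989, -0.0], [0.0, -0.0, -1.0]]
ft_force: [-1.9, 0.5, 4.4]
grip_width: 0.0002
```

```bash
python3 chk.py 3; python3 ov.py 1 pics/ov11.png
```

```text
t 18.7 pos [ 0.547  -0.1212  0.0381] tip [ 0.547  -0.1212  0.0271] ft [-1.9  0.5  4.4] grip 0.0002
yaw -8.54 tilt [ 1.e-04 -0.e+00 -1.e+00] slide to key (tool) [ 0.0004 -0.0009  0.    ]
[-1.85  0.7   5.35] [4.98 5.08 5.99]
```

Key 3's contact starts only at about z = 0.0384, 4 mm below the free keys, and it is stiff: it's the latched one. Now I'll tap key 4.

Emit:
{"method": "jog_arm", "body": {"dr": [[0, 0, 0], [0, 0, 0], [0, 0, 0], [0, 0, 0], [0, 0, 0], [0, 0, 0], [0, 0, 0], [0, 0, 0], [0, 0, 0], [0, 0, 0]], "slide": [[0, 0, -0.005], [0, 0, -0.005], [0, 0, -0.0045], [0, 0.008, 0], [0, 0.012, 0], [0, 0.012, 0], [0, 0.01, 0], [0, 0.005, 0], [0, 0, 0], [0, 0, 0]], "gripper": [-1, -1, -1, -1, -1, -1, -1, -1, -1, -1]}}

```text
time_s: 19.85
position: [0.5399, -0.1676, 0.0523]
tool_rot: [[0.989, -0.149, -0.0], [-0.149, -0.989, 0.0], [-0.0, -0.0, -1.0]]
ft_force: [-0.0, 0.2, -0.2]
grip_width: -0.0002
```

Emit:
{"method": "jog_arm", "body": {"dr": [[0, 0, 0], [0, 0, 0], [0, 0, 0], [0, 0, 0], [0, 0, 0], [0, 0, 0], [0, 0, 0], [0, 0, 0], [0, 0, 0], [0, 0, 0]], "slide": [[0, 0, 0.004], [0, 0, 0.004], [0, 0, 0.002], [0, 0, 0.001], [0, 0, 0.001], [0, 0, 0], [0, 0, 0], [0, 0, 0], [0, 0, 0], [0, 0, 0]], "gripper": [-1, -1, -1, -1, -1, -1, -1, -1, -1, -1]}}

```text
time_s: 20.85
position: [0.54, -0.1676, 0.0405]
tool_rot: [[0.989, -0.148, 0.0], [-0.148, -0.989, 0.0], [0.0, -0.0, -1.0]]
ft_force: [-0.5, 2.2, 4.7]
grip_width: -0.0002
```

```bash
python3 chk.py 4; python3 ov.py 1 pics/ov12.png
```

```text
t 20.85 pos [ 0.54   -0.1676  0.0405] tip [ 0.54   -0.1676  0.0295] ft [-0.45  2.22  4.65] grip -0.0002
yaw -8.54 tilt [ 1.e-04  1.e-04 -1.e+00] slide to key (tool) [ 0.0007  0.0006 -0.    ]
[-1.43  2.97  3.52] [3.74 3.63 3.18]
```

View pics/ov12.png

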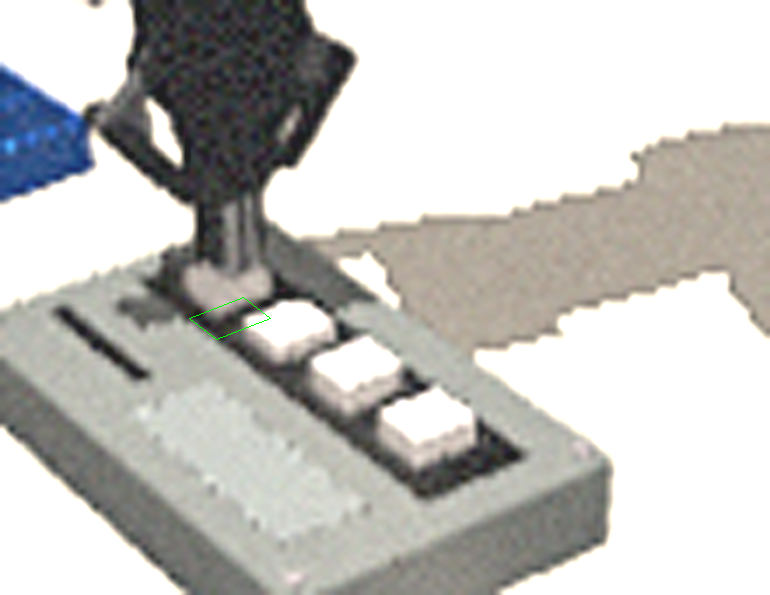

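Key 4 is free too: 3.5 N at z = 0.0405. The picture shows keys 1 and 2 standing higher than key 3. Back to key 3 to press it.

Emit:
{"method": "jog_arm", "body": {"dr": [[0, 0, 0], [0, 0, 0], [0, 0, 0], [0, 0, 0], [0, 0, 0], [0, 0, 0], [0, 0, 0], [0, 0, 0], [0, 0, 0], [0, 0, 0]], "slide": [[0, 0, -0.005], [0, 0, -0.005], [0, 0, -0.002], [0, -0.008, 0], [0, -0.012, 0], [0, -0.012, 0], [0, -0.01, 0], [0, -0.006, 0], [0, 0, 0], [0, 0, 0]], "gripper": [-1, -1, -1, -1, -1, -1, -1, -1, -1, -1]}}

```text
time_s: 22.0
position: [0.5472, -0.1202, 0.0524]
tool_rot: [[0.989, -0.148, 0.0], [-0.148, -0.989, -0.0], [0.0, 0.0, -1.0]]
ft_force: [-0.5, -1.5, -0.1]
grip_width: -0.0003
```

Emit:
{"method": "jog_arm", "body": {"dr": [[0, 0, 0], [0, 0, 0], [0, 0, 0], [0, 0, 0], [0, 0, 0], [0, 0, 0], [0, 0, 0], [0, 0, 0], [0, 0, 0], [0, 0, 0]], "slide": [[0, 0, 0.005], [0, 0, 0.004], [0, 0, 0.003], [0, 0, 0.002], [0, 0, 0.001], [0, 0, 0.001], [0, 0, 0.001], [0, 0, 0], [0, 0, 0], [0, 0, 0]], "gripper": [-1, -1, -1, -1, -1, -1, -1, -1, -1, -1]}}

```text
time_s: 23.0
position: [0.547, -0.1204, 0.0362]
tool_rot: [[0.989, -0.148, 0.0], [-0.148, -0.989, -0.0], [0.0, 0.0, -1.0]]
ft_force: [-3.8, -0.3, 7.7]
grip_width: -0.0004
```

```bash
python3 chk.py 3; python3 ov.py 1 pics/ov13.png
```

```text
t 23.0 pos [ 0.547  -0.1204  0.0362] tip [ 0.547  -0.1204  0.0252] ft [-3.82 -0.28  7.67] grip -0.0004
yaw -8.53 tilt [ 1.e-04 -5.e-04 -1.e+00] slide to key (tool) [ 0.0005 -0.0001  0.    ]
[-3.57 -0.38  7.87] [7.85 7.95 7.8 ]
```

Emit:
{"method": "jog_arm", "body": {"dr": [[0, 0, 0], [0, 0, 0], [0, 0, 0], [0, 0, 0], [0, 0, 0], [0, 0, 0], [0, 0, 0], [0, 0, 0], [0, 0, 0], [0, 0, 0]], "slide": [[0, 0, 0.0005], [0, 0, 0.0005], [0, 0, 0.0005], [0, 0, 0.0005], [0, 0, 0.0003], [0, 0, 0], [0, 0, 0], [0, 0, 0], [0, 0, 0], [0, 0, 0]], "gripper": [-1, -1, -1, -1, -1, -1, -1, -1, -1, -1]}}

```text
time_s: 24.15
position: [0.547, -0.1204, 0.0347]
tool_rot: [[0.989, -0.148, 0.001], [-0.148, -0.989, -0.001], [0.001, 0.001, -1.0]]
ft_force: [-4.7, 1.5, 15.2]
grip_width: 0.0002
```

```bash
python3 chk.py 3; python3 ov.py 1 pics/ov14.png
```

```text
t 24.15 pos [ 0.547  -0.1204  0.0347] tip [ 0.547  -0.1204  0.0237] ft [-4.68  1.53 15.18] grip 0.0002
yaw -8.53 tilt [ 7.e-04 -8.e-04 -1.e+00] slide to key (tool) [ 0.0004 -0.0001  0.    ]
[-5.84  1.47 15.82] [14.88 16.17 16.41]
```

The tip is stalled at 0.0347 with about 16 N, so the key is at its stop. One small extra push, then release and lift clear.

Emit:
{"method": "jog_arm", "body": {"dr": [[0, 0, 0], [0, 0, 0], [0, 0, 0], [0, 0, 0], [0, 0, 0], [0, 0, 0], [0, 0, 0], [0, 0, 0], [0, 0, 0], [0, 0, 0]], "slide": [[0, 0, 0.0003], [0, 0, 0], [0, 0, 0], [0, 0, -0.003], [0, 0, -0.005], [0, 0, -0.01], [0, 0, -0.02], [0, 0, -0.02], [0, 0, -0.02], [0, 0, -0.01]], "gripper": [-1, -1, -1, -1, -1, -1, -1, -1, -1, -1]}}

```text
time_s: 25.3
position: [0.5477, -0.1204, 0.1227]
tool_rot: [[0.989, -0.148, 0.002], [-0.148, -0.989, -0.001], [0.003, 0.001, -1.0]]
ft_force: [-0.2, -0.1, 0.2]
grip_width: 0.0001
```

```bash
python3 chk.py 3; python3 - <<'E'
from rig import viewer; import cv2,numpy as np
a=viewer.get_image('scene')['pixels']; cv2.imwrite('pics/e1.png',a)
o=cv2.imread('pics/scene0.png')
f=lambda x:cv2.convertScaleAbs(cv2.resize(x[150:230,205:305],None,fx=7,fy=7,interpolation=cv2.INTER_CUBIC)[:, :],alpha=1.2)
cv2.imwrite('pics/e2.png',cv2.resize(np.hstack([f(o),f(a)]),(800,320)))
E
```

```text
t 25.3 pos [ 0.5477 -0.1204  0.1227] tip [ 0.5477 -0.1205  0.1117] ft [-0.19 -0.12  0.22] grip 0.0001
yaw -8.53 tilt [ 0.0025 -0.001  -1.    ] slide to key (tool) [-0.0003 -0.     -0.    ]
```

View pics/e2.png

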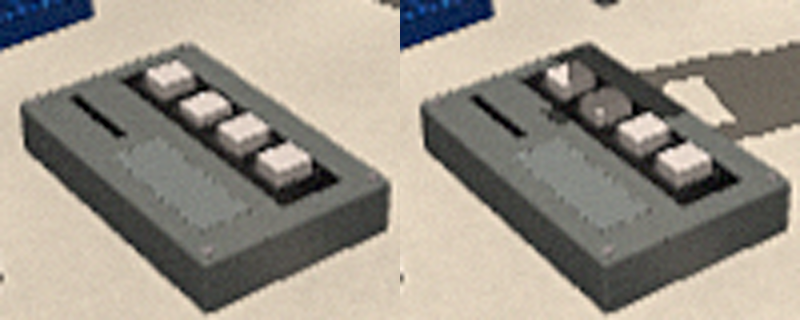

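View pics/e1.png

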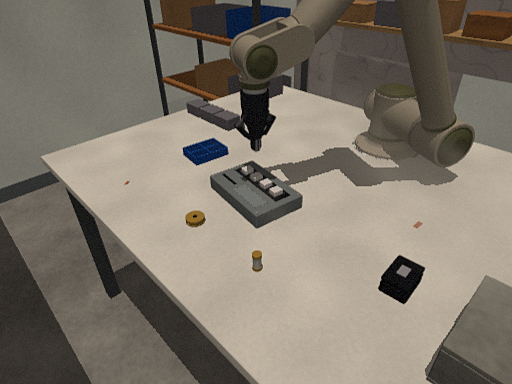

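Key 3 is in shadow, though its top now looks higher. I'll move the arm aside for a clear comparison.

Emit:
{"method": "jog_arm", "body": {"dr": [[0, 0, 0], [0, 0, 0], [0, 0, 0], [0, 0, 0], [0, 0, 0], [0, 0, 0], [0, 0, 0], [0, 0, 0], [0, 0, 0], [0, 0, 0]], "slide": [[0, 0, -0.02], [0, 0, -0.02], [-0.015, 0.03, -0.02], [-0.015, 0.03, -0.01], [-0.015, 0.03, 0], [-0.015, 0.03, 0], [-0.015, 0.03, 0], [-0.015, 0.03, 0], [-0.015, 0.03, 0], [0, 0, 0]], "gripper": [-1, -1, -1, -1, -1, -1, -1, -1, -1, -1]}}

```text
time_s: 26.35
position: [0.4102, -0.3149, 0.19]
tool_rot: [[0.988, -0.152, -0.001], [-0.152, -0.988, 0.0], [-0.001, -0.0, -1.0]]
ft_force: [0.9, 0.1, 0.4]
grip_width: -0.0002
```

```bash
python3 chk.py 3; python3 - <<'E'
from rig import viewer; import cv2,numpy as np
a=viewer.get_image('scene')['pixels']; t=viewer.get_image('top')['pixels']; cv2.imwrite('pics/e4.png',t)
o=cv2.imread('pics/scene0.png'); ot=cv2.imread('pics/top0.png')
f=lambda x:cv2.resize(x[155:205,225:295],None,fx=5.7,fy=5.7,interpolation=cv2.INTER_CUBIC)
cv2.imwrite('pics/e3.png',np.hstack([f(o),f(a)]))
d=np.abs(a.astype(int)-o).max(2)
for n,(y0,y1,x0,x1) in dict(fuse=(245,275,248,266),pulley=(205,230,182,210),tray=(135,165,180,230),reader=(252,305,375,430)).items(): print(n,d[y0:y1,x0:x1].mean().round(2))
E
```

```text
t 26.35 pos [ 0.4102 -0.3149  0.19  ] tip [ 0.4102 -0.3149  0.179 ] ft [0.93 0.07 0.39] grip -0.0002
yaw -8.76 tilt [-1.2e-03  3.0e-04 -1.0e+00] slide to key (tool) [ 1.061e-01 -2.131e-01 -1.000e-04]
fuse 4.45
pulley 4.77
tray 6.28
reader 6.75
```

View pics/e3.png

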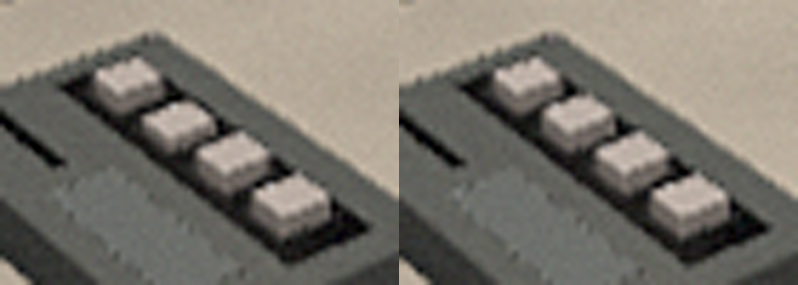

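Before and after: key 3's cap (about (180,125) in the left image, (577,120) in the right) now stands as tall as the others. The bystanders differ only by image noise. Handing in.

```bash
python3 -c "
from rig import env; print(env.close_job())"
```

```text
the job is handed in; nothing more can be done
None
```

I tapped the four keys in order from the robot's left; the third was the latched one. I pressed it to its stop at about 16 N, let it go, and it came up level with the others. The job was handed in after 26 s, with no verdict reported.

- **Taps:** keys 1, 2 and 4 gave about 3.3 to 3.5 N with the tool at z ≈ 0.0405 m (key 1 about 5.5 N at its deepest, roughly 3 mm down). Key 3 showed nothing there and was met only 2 mm lower, stiff at 4 to 5 N.
- **Last checks:** the before and after pictures show key 3's cap standing as tall as the others. The reader, tray, pulley and fuse differ only by image noise. The arm ended well clear, with about 1 N or less on the force reading, which is its noise.
- **Disagreement:** the fingertips were about 28 mm higher than `env.tcp_to_tips` (11 mm) says. The pictures and the contact heights agreed on this, so I set the heights by touch instead. I did not find the cause.

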